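# Loosen the knurled ring of a toy-making jig and push the chassis on to its stop

## Robot

A 6-joint arm with a two-finger parallel gripper is mounted at the origin on the work surface. World frame = base frame: x ahead of the robot, y to its left, z up, the work surface at z = 0. Lengths are in m, angles in rad, forces in N, time in s.
With the tool pointing down it reaches from about 0.35 to 0.85 m from the base axis. Payload 8.1 kg.
Tool frame: the origin (TCP) lies at the very end of the fingers, on their centre line; the grasp point (between the pads) lies 19 mm behind it; x points along the fingers, y is the direction in which the jaws open and shut, and the axes are right-handed (so a half turn about x gives the same grasp; the last joint's range is limited). The gripper opens to 93 mm and grips with 3 to 60 N. Pads are 15 mm wide; open, the fingers measure 128 mm over their backs; the gripper's body (75 mm by 188 mm) begins 65 mm behind the grasp point.
Start: joints at [-1.189, 0.13, 1.488, -0, 1.523, -0.085], TCP at [0.27, -0.536, 0.195] pointing down, gripper open.
Joint ranges: [-2.96, 2.96], [-0.89, 2.26], [0.02, 2.5], [-1.34, 4.48], [0, 2.73], [-2.66, 2.66]. Speed limits (rad/s): [2.39, 2.39, 2.79, 3.14, 3.14, 3.14].

## Interface

Orientations are given as a rotation vector (axis times angle).
In Python, from plant import * gives the robot as it stands. The module is installed in compiled form; this text tells all that it offers.
- The arm moves only by the tool apply_moves, never from a script. Its argument "series" is a list of rows, each an object with "jaw": the gripper's target within -1 to 1 (shut at 1, half-way at 0, fully open at -1); "linear": the shift along the tool's x, y, z normalised to -1 to 1, where 1 is 0.6 m, a list of three; "roll": the turn about the tool's x normalised to -1 to 1, where 1 is 30 degrees. A call has 1 to 20 rows; each row is the pose to reach, as a shift and turn from the pose measured when the call began, along the tool's axes at that moment; what a row does not reach only later rows make up. A row lasts 1/8 s, in which the tool goes at most 62.5 mm and 10.7 degrees, less where a joint would pass 70% of its speed; a pose out of reach is approached as far as the arm can. A call with a number of a shift or a turn outside -1 to 1 is refused whole. A call with a gripper value outside its range is refused whole. The fingers move at their own pace and stop on an object; "force" is the grip in N (left out, the last holds). Time passes only in rows, so rows that repeat a pose let the fingers close. It gives the time, the measured TCP pose, the force and the opening at its end, in the units of the state.
- read_state(): the state, without advancing time (a new reading comes with each control period).
- read_camera(name): name is "scene" or "top" or "wrist"; returns a dict with "pixels" (384x512x3 uint8, blue, green, red), "intrinsics" (3x3 intrinsics, pixels), "rvec" (rotation vector, rad) and "tvec" (3), from world to camera coordinates, as OpenCV has them; the wrist camera has in their place "tool_from_camera" (4x4, takes a point from camera to tool coordinates, whose origin is the TCP and whose axes are the tool frame's). Camera axes: x right, y down, z forward; pixel columns grow to the right and rows downward; lengths in m; the calibration is good to about 2 mm. A picture is of the moment at which its call begins: read the wrist's pose just before it. There is no depth.
- close_job(): hands the job in, once; it reports no verdict.
The state is a dict: "t": time; "q": joint angles; "dq": joint speeds; "joint_torque": joint torques, N m; "tool_pos": TCP position; "orientation": TCP orientation; "force": force on the tool from outside, world axes, zero at the start; "wrist_torque": the same for the moment, N m; "opening": finger opening in m.
Only numpy, scipy, OpenCV 4.12 (cv2) and the standard library are available. Lean on these libraries where they do the work, as an engineer would, in place of code of your own. Each camera call takes 0.05 s, during which the arm holds its last target. There are 200 camera calls.

## Task

The wooden toy-car chassis on the jig is locked by a tongue under the big knurled ring: with a fingertip against the rim, roll the ring two full turns counter-clockwise seen from above (within a quarter turn), leaving it screwed on there. Then push the freed chassis by its near end, flat along its guides under the bridge, until it sits against the wooden end stop. Grip and lift nothing, and leave the glue bottle, screwdriver and toy wheel alone.

Things in the scene. Friction and masses are not known exactly. Their poses are not given: they have to be found in the camera images.
- jig: Dark wooden jig fixed to the bench, 260 x 170 mm, base 12 mm thick; origin at the centre of its underside, on the bench. Its x is the pushing direction, along the guides to the end stop, away from the robot (yaw within 0.5 rad of world x); z up. Wooden guide rails at y = +-58 mm, 98 mm apart inside, x = -35 to 95 mm, tops 26 mm above the bench.
- bridge_top (a point): Middle of the bridge's upper face, at jig x = 10 mm, 50 mm above the bench. Dark steel bridge across the guides, 24 mm in x, 162 mm in y, underside 42 mm above the bench. A steel threaded post 16 mm across rises from here to 90 mm above the bench and carries the ring.
- ring (a joint): Turn of the ring in rad: 0 tight, grows counter-clockwise seen from above (loosening) and counts on over turns (6.28 each). Starts at 0 to 0.3, hard stop at 20. Takes 0.06 N m (1.2 N at the rim), stays where left. A turn raises ring and tongue 4 mm. The tongue stands 5 mm deep in a chassis groove and clears it after 1.25 turns; until then the chassis is locked.
- ring_centre (a point): On the ring's vertical axis at half rim height: 68 mm above the bench when tight, 76 mm after two turns. Solid aluminium disc, rim 16 mm high with 36 upright knurl ridges: 101 mm diameter over them, 96 mm between them. A downward fingertip above the bridge can follow the rim all the way round; pressed in 1 to 2 mm and moved along the rim it takes the ring with it.
- ring_pin (a point): Top of the index pin, a single dark steel stud 12 mm across standing 4 mm proud of the ring's upper face, 38 mm from the axis. It goes round with the ring, to count turns by; with the ring tight it lies on the jig's -x side of the axis.
- chassis: Loose pale wooden board, 150 mm (its x, along the guides) x 96 x 20 mm, about 180 g; origin at the centre of its underside. Lies on the jig base (top 32 mm above the bench) between the rails, 1 mm play each side. Two grooves 14 mm wide, 5 mm deep across its top at x = 0 and 45 mm. Starts at about jig x = -35 mm; against the stop it is at 10 mm, a push of 45 mm.
- chassis_near_end (a point): Middle of the chassis' near end face (its -x side), where to push: 10 mm above its underside, 22 mm above the bench. The face is 96 x 20 mm, sticks out beyond the rails and is free from above; when home it is about 24 mm clear of the ring's rim in plan.
- stop_face (a point): Middle of the near face of the wooden end stop across the far end of the guides, at jig x = 85 mm, 22 mm above the bench; the stop is 134 mm wide, its top 32 mm above the bench.
- glue: Bystander: loose white glue bottle with orange cap, 52 mm diameter, 120 mm high, origin at the centre of its underside.
- screwdriver: Bystander: loose screwdriver 190 mm long lying on the bench.
- toy_wheel: Bystander: loose black rubber toy wheel lying flat, 60 mm diameter, 20 mm high, origin at the centre of its underside.
Things that resemble listed ones, but are neither listed nor needed, are in the scene too. What is shaped like the chassis but blue or green is not meant.

How it is judged:
By the outcome, as a careful person would: the job done as asked, in the order asked, and still so for the second after the job is handed in, with the robot touching nothing.
It also fails if it takes over 72 s, if anything falls off the work surface, if the arm or the gripper's body presses on something with over 40 N, if the wrist force passes 120 N, or if a joint passes its speed limit or range.

## Working session

There is one attempt and no reset: what is moved stays moved. The work goes in short steps, Python scripts to look and compute and a tool call to move; the robot and the scene stay as the last step left them, time stands still between calls to the robot, and variables do not carry over. Pictures are saved under pics/ and viewed, about 8 in all and at most 12, crops included, and the job is handed in when it is done.

Besides the shell and the picture viewer there is one more tool, called after "Emit:" by a JSON object that holds its "method" and its "body". apply_moves: Moves the arm, as the interface text tells. Its arguments: {"type":"object","properties":{"series":{"type":"array"},"force":{"type":"number"}},"required":["series"]}

```bash
mkdir -p pics
cat > h.py <<'E'
from plant import *
import numpy as np, cv2
from scipy.spatial.transform import Rotation as R
def cam(n,f=None):
    s=read_state(); c=read_camera(n)
    if f: cv2.imwrite('pics/'+f,c['pixels'])
    return s,c
def proj(c,P):
    return cv2.projectPoints(np.float64(P).reshape(-1,3),c['rvec'],c['tvec'],c['intrinsics'],None)[0][:,0]
def ray(c,uv,z):
    K=c['intrinsics'];Rm=cv2.Rodrigues(np.float64(c['rvec']))[0];t=np.float64(c['tvec']).ravel()
    d=Rm.T@np.linalg.inv(K)@np.array([*uv,1.]);o=-Rm.T@t
    return o+d*(z-o[2])/d[2]
E
python3 - <<'E'
from h import *
s,a=cam('top');_,b=cam('scene')
cv2.imwrite('pics/top.png',cv2.resize(a['pixels'],(800,600)))
cv2.imwrite('pics/scene.png',cv2.resize(b['pixels'],(800,600)))
import pickle;pickle.dump((a,b),open('c0.pkl','wb'))
print(s)
for c in (a,b): print(c['intrinsics'],c['rvec'],c['tvec'])
E
```

```text
{'t': 0.0, 'q': array([-1.18936702e+00,  1.31156317e-01,  1.48927684e+00, -2.41129573e-05,
        1.52300800e+00, -8.54070074e-02]), 'dq': array([-9.51148551e-04, -7.71658906e-04, -4.69200989e-04,  1.17686542e-03,
       -6.41236663e-05,  7.11533254e-04]), 'joint_torque': array([-8.90682531e-04, -5.59839535e+01, -4.91757452e+01,  7.70310801e-02,
        3.56910203e-02, -1.64455219e-04]), 'tool_pos': array([ 0.26981444, -0.53521792,  0.19379174]), 'orientation': array([ 1.96196581,  0.46837344, -1.96256369]), 'force': array([ 0.13534704,  0.27546135, -0.56600528]), 'wrist_torque': array([ 0.02989789, -0.00206767, -0.07293105]), 'opening': 0.09311029402056063}
[[451.95810103   0.         254.8748559 ]
 [  0.         451.95810103 190.88108855]
 [  0.           0.           1.        ]] [ 2.19739299 -2.13097543  0.16040878] [0.05198974 0.59949973 1.17194075]
[[465.40040596   0.         261.31564502]
 [  0.         465.40040596 189.92609158]
 [  0.           0.           1.        ]] [ 1.38852095  1.92466765 -1.00943387] [ 0.09259651 -0.25594301  1.73956181]
```

View pics/top.png

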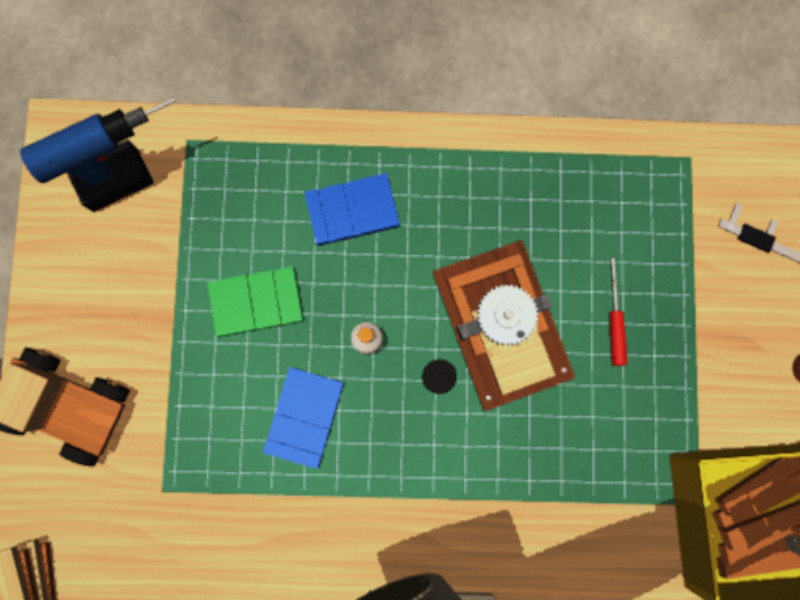

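View pics/scene.png

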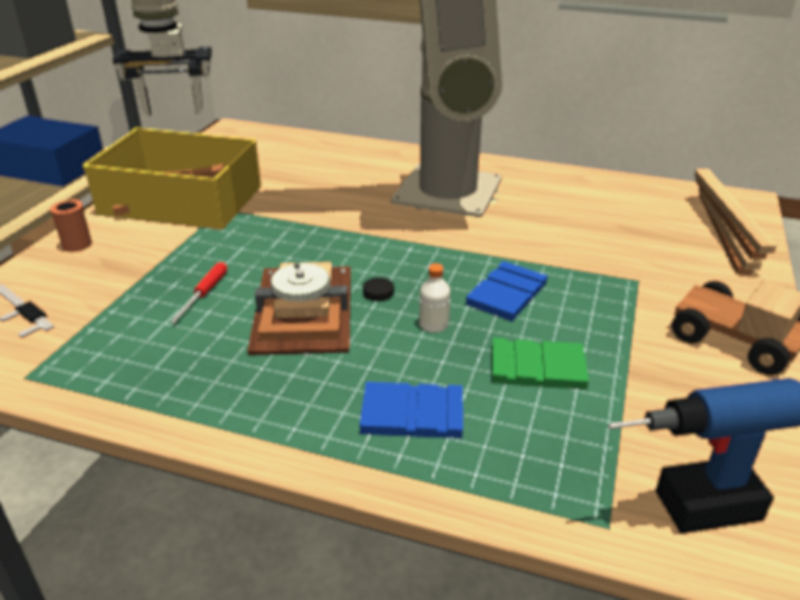

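The top view shows the jig (about 503,325 of 800x600), the ring at (508,314) with its pin at (520,334), and the pale chassis at (515,355). The blue and green boards at (352,208), (255,300) and (303,417) are decoys. The wheel is at (439,376), the glue at (367,338) and the screwdriver at (617,320). I'll confirm the pale one in an enlarged crop.

Run:
```python
from h import *
import pickle
a,b=pickle.load(open('c0.pkl','rb'))
p=a['pixels'][145:270,265:375]
cv2.imwrite('pics/crop.png',cv2.resize(p,None,fx=4.8,fy=4.8,interpolation=cv2.INTER_CUBIC))
```

```text
(no output)
```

View pics/crop.png

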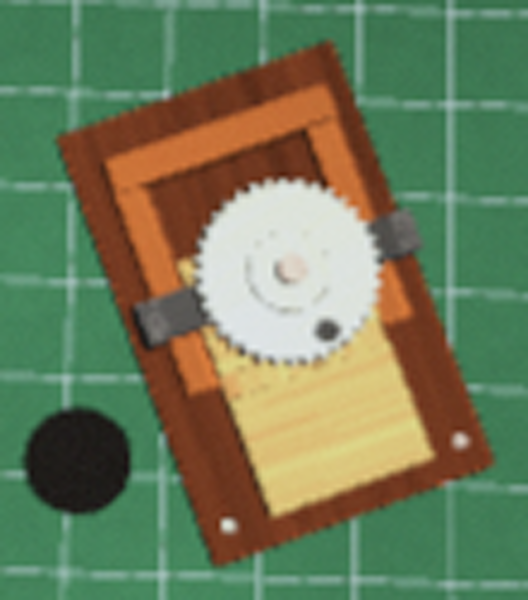

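The crop confirms it: the pale chassis lies under the ring, near edge at crop (270,517) to (435,457). The base corners are at (60,137), (332,42), (493,465) and (218,565); ring (290,271), pin (327,329). Next I fit the jig pose.

```bash
cat > fit.py <<'E'
from h import *
import pickle
from scipy.optimize import least_squares
a,b=pickle.load(open('c0.pkl','rb'))
px=np.array([[60,137],[332,42],[493,465],[218,565],[290,271],[327,329],[435,457],[270,517]],float)
uv=np.array([265,145])+(px+.5)/4.8-.5
def model(p):
    x,y,w,th,cx=p
    L=np.array([[.13,.085,.012],[.13,-.085,.012],[-.13,-.085,.012],[-.13,.085,.012],[.01,0,.0765],[.01-.038*np.cos(th),-.038*np.sin(th),.080],[cx-.075,-.048,.032],[cx-.075,.048,.032]])
    return L@R.from_euler('z',w).as_matrix().T+[x,y,0]
f=lambda p:(proj(a,model(p))-uv).ravel()
r=least_squares(f,[.55,-.1,.35,0,-.035])
print(np.round(r.x,4));print(np.round(r.fun.reshape(-1,2),2))
x,y,w=r.x[:3]
W=lambda q:np.round(R.from_euler('z',w).apply(q)+[x,y,0],4)
print('ring',W([.01,0,.068]),'near',W([-.11,0,.022]))
q=lambda u,v:((np.array([u,v])+.5)*.64-.5)
print('wheel',ray(a,q(439,376),.02),'glue',ray(a,q(367,338),.12))
print('sd',ray(a,q(613,260),.01),ray(a,q(620,364),.015))
E
python3 fit.py
python3 - <<'E'
from h import *
s=read_state(); print(R.from_rotvec(s['orientation']).as_matrix().round(3))
E
```

```text
[ 0.5627 -0.1145  0.371   0.2024 -0.0376]
[[-0.58 -0.35]
 [ 0.28 -0.61]
 [ 0.77  0.1 ]
 [-0.54  0.58]
 [-0.21 -0.05]
 [ 0.18  0.29]
 [-0.34  0.14]
 [ 0.44 -0.17]]
ring [ 0.572  -0.1109  0.068 ] near [ 0.4602 -0.1544  0.022 ]
wheel [ 0.46814762 -0.00334315  0.02      ] glue [0.52245693 0.11987977 0.12      ]
sd [ 0.68244897 -0.30915171  0.01      ] [ 0.49831645 -0.31798174  0.015     ]
[[-0.001  0.45  -0.893]
 [ 0.002 -0.893 -0.45 ]
 [-1.    -0.002 -0.   ]]
```

```bash
cat >> h.py <<'E'
RC=np.array([.572,-.1109]);W=.371
J=R.from_euler('z',W).as_matrix()
def rel():  # tool pos in ring-centred jig axes, m
    s=read_state();d=np.r_[s['tool_pos'][:2]-RC,s['tool_pos'][2]]
    return s,J.T@d
def rows(T,s=None):  # targets (ring-centred jig x,y ; world z) -> normalised linear
    s=s or read_state();M=R.from_rotvec(s['orientation']).as_matrix()
    T=np.atleast_2d(T);Wd=T@J.T+[*RC,0]
    return np.round((Wd-s['tool_pos'])@M/.6,4)
E
python3 - <<'E'
from h import *
print(rel()[1],rows([-.075,0,.195]))
M=R.from_rotvec(read_state()['orientation']).as_matrix()
print(np.arctan2(M[1,1],M[0,1])-(W-np.pi/2))
E
```

```text
[-0.43549069 -0.2859495   0.19386892] [[-0.0011 -0.4169 -0.6436]]
0.0957717446920594
```

Emit:
{"method": "apply_moves", "body": {"series": [{"jaw": 1,"linear": [0,-0.04,-0.064],"roll": 0.1},{"jaw": 1,"linear": [0,-0.1,-0.15],"roll": 0.183},{"jaw": 1,"linear": [0,-0.15,-0.23],"roll": 0.183},{"jaw": 1,"linear": [0,-0.2,-0.31],"roll": 0.183},{"jaw": 1,"linear": [0,-0.25,-0.39],"roll": 0.183},{"jaw": 1,"linear": [0,-0.3,-0.46],"roll": 0.183},{"jaw": 1,"linear": [0,-0.35,-0.54],"roll": 0.183},{"jaw": 1,"linear": [0,-0.39,-0.61],"roll": 0.183},{"jaw": 1,"linear": [0,-0.417,-0.644],"roll": 0.183},{"jaw": 1,"linear": [0,-0.417,-0.644],"roll": 0.183},{"jaw": 1,"linear": [0,-0.417,-0.644],"roll": 0.183},{"jaw": 1,"linear": [0,-0.417,-0.644],"roll": 0.183}]}}

```text
t: 1.6
tool_pos: [0.5018, -0.139, 0.1943]
orientation: [2.02, 0.379, -2.021]
force: [0.3, -0.3, -1.0]
opening: 0.0005
```

Run:
```python
from h import *
s,r=rel();print(s['t'],r,s['force'],s['opening'])
M=R.from_rotvec(s['orientation']).as_matrix()
print(np.arctan2(M[1,1],M[0,1])-(W-np.pi/2),rows([-.075,0,.057]))
s,c=cam('wrist','w1.png'); T=np.array(c['tool_from_camera']);print(T.round(3))
# predict ring centre
Tc=np.linalg.inv(T);K=c['intrinsics']
for P in ([*RC,.076],):
    q=Tc@np.r_[M.T@(np.array(P)-s['tool_pos']),1];print((K@q[:3]/q[2])[:2])
for e in ([0,0,0],[0,.0175,.0075],[0,-.0175,.0075],[0,.0175,-.0075],[0,-.0175,-.0075]):
    q=Tc@np.r_[e,1];print(e,(K@q[:3]/q[2])[:2])
```

```text
1.6 [-0.07555176 -0.00071059  0.19425433] [ 0.32912976 -0.29095097 -0.99071955] 0.00047619108653001774
-0.0014158968146087414 [[ 0.2288 -0.0008 -0.001 ]]
[[ 0.001 -0.26   0.966 -0.19 ]
 [ 1.     0.    -0.001  0.   ]
 [-0.     0.966  0.26  -0.072]
 [ 0.     0.     0.     1.   ]]
[255.67938187 115.34023991]
[0, 0, 0] [256.15246001 218.51374632]
[0, 0.0175, 0.0075] [279.38816645 227.8855648 ]
[0, -0.0175, 0.0075] [232.91836177 227.86580094]
[0, 0.0175, -0.0075] [279.84335835 208.97782317]
[0, -0.0175, -0.0075] [232.46676543 208.960431  ]
```

View pics/w1.png

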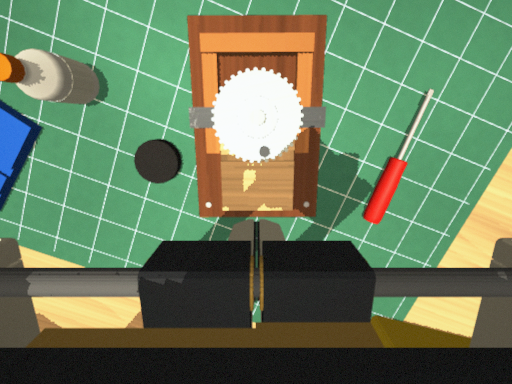

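The wrist view puts the ring at (257.5,116.5) against a prediction of (255.7,115.3), so the fit is good to about 1 mm. The pin is at (264,152), and the closed fingertip is about 35 mm wide. I'll descend at the near side.

Emit:
{"method": "apply_moves", "body": {"series": [{"jaw": 1,"linear": [0.08,0,0],"roll": 0},{"jaw": 1,"linear": [0.16,0,0],"roll": 0},{"jaw": 1,"linear": [0.2,0,0],"roll": 0},{"jaw": 1,"linear": [0.229,-0.001,-0.001],"roll": 0},{"jaw": 1,"linear": [0.229,-0.001,-0.001],"roll": 0},{"jaw": 1,"linear": [0.229,-0.001,-0.022],"roll": 0},{"jaw": 1,"linear": [0.229,-0.001,-0.024],"roll": 0},{"jaw": 1,"linear": [0.229,-0.001,-0.026],"roll": 0},{"jaw": 1,"linear": [0.229,-0.001,-0.028],"roll": 0},{"jaw": 1,"linear": [0.229,-0.001,-0.028],"roll": 0}]}}

```text
t: 2.9
tool_pos: [0.5172, -0.1321, 0.057]
orientation: [2.02, 0.379, -2.021]
force: [0.2, -0.3, -0.6]
opening: 0.0006
```

Run:
```python
from h import *
s,r=rel();print(s['t'],r,J.T@s['force'])
```

```text
2.9 [-5.87184223e-02  9.72047244e-05  5.69907696e-02] [ 0.08855735 -0.36630972 -0.58098556]
```

Emit:
{"method": "apply_moves", "body": {"series": [{"jaw": 1,"linear": [0,0,-0.0015],"roll": 0},{"jaw": 1,"linear": [0,0,-0.003],"roll": 0},{"jaw": 1,"linear": [0,0,-0.003],"roll": 0}]}}

```text
t: 3.28
tool_pos: [0.519, -0.1314, 0.057]
orientation: [2.02, 0.379, -2.021]
force: [-0.3, 0.0, -0.0]
opening: 0.0006
```

Run:
```python
from h import *
s,r=rel();print(s['t'],r,J.T@s['force'])
```

```text
3.275 [-5.68830161e-02  9.03051478e-05  5.69782567e-02] [-0.29961658  0.16006398 -0.01975579]
```

Emit:
{"method": "apply_moves", "body": {"series": [{"jaw": 1,"linear": [0,0,-0.0015],"roll": 0},{"jaw": 1,"linear": [0,0,-0.0025],"roll": 0},{"jaw": 1,"linear": [0,0,-0.0025],"roll": 0}]}}

```text
t: 3.65
tool_pos: [0.5204, -0.1309, 0.057]
orientation: [2.02, 0.379, -2.021]
force: [0.0, 0.8, -0.4]
opening: 0.0006
```

Run:
```python
from h import *
s,r=rel();print(s['t'],r,J.T@s['force'])
```

```text
3.65 [-0.05535154  0.00011363  0.05695741] [ 0.3310297   0.74461325 -0.41882121]
```

Emit:
{"method": "apply_moves", "body": {"series": [{"jaw": 1,"linear": [0,0,-0.0015],"roll": 0},{"jaw": 1,"linear": [0,0,-0.003],"roll": 0},{"jaw": 1,"linear": [0,0,-0.003],"roll": 0}]}}

```text
t: 4.03
tool_pos: [0.5221, -0.1302, 0.057]
orientation: [2.02, 0.379, -2.021]
force: [-0.3, -0.9, 0.1]
opening: 0.0004
```

Run:
```python
from h import *
s,r=rel();print(s['t'],r,J.T@s['force'])
s,c=cam('wrist'); cv2.imwrite('pics/w2.png',cv2.resize(c['pixels'][100:330,130:390],None,fx=2.5,fy=2.5,interpolation=cv2.INTER_CUBIC))
```

```text
4.025 [-5.34566083e-02  8.92633586e-05  5.70006376e-02] [-0.6197697  -0.75650065  0.10258772]
```

View pics/w2.png

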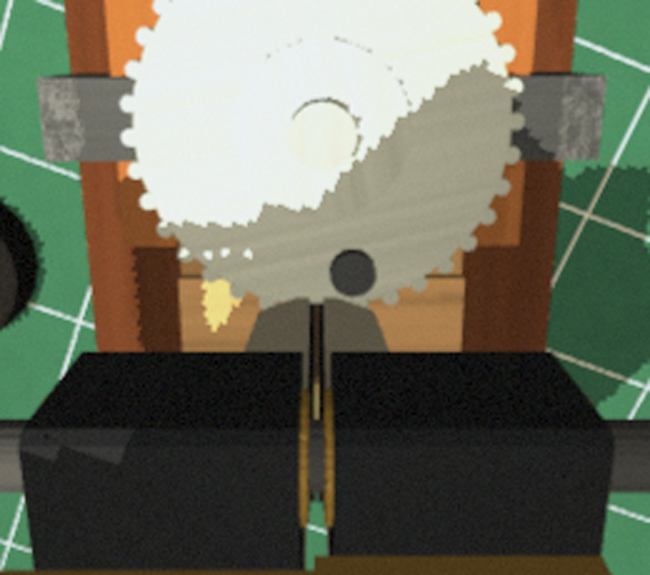

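The crop shows the fingertip just short of the near rim, with its front hidden behind the rim edge at about (315,300). The post top is at (323,132) and the pin at (353,272). I'll check the ring centre from these.

Run:
```python
from h import *
s,c=cam('wrist');T=np.array(c['tool_from_camera']);K=c['intrinsics'];M=R.from_rotvec(s['orientation']).as_matrix()
def wr(u,v,z):
    d=M@T[:3,:3]@np.linalg.inv(K)@[u,v,1];o=M@T[:3,3]+s['tool_pos'];P=o+d*(z-o[2])/d[2]
    return (J.T@np.r_[P[:2]-RC,0])[:2].round(4)
f=lambda x,y:(130+(x+.5)/2.5-.5,100+(y+.5)/2.5-.5)
print('post',wr(*f(323,132),.090),'pin',wr(*f(353,272),.081))
print('rimL,R',wr(*f(128,130),.0765),wr(*f(517,120),.0765),'near',wr(*f(430,285),.0765))
print('bridge ends',wr(*f(40,118),.05),wr(*f(605,118),.05))
print('tip front',wr(*f(290,300),.057),wr(*f(290,300),.0765))
```

```text
post [-0.0005 -0.0016] pin [-0.0376 -0.0095]
rimL,R [-0.0016  0.0471] [ 0.0008 -0.0501] near [-0.0427 -0.0303]
bridge ends [-0.0012  0.0797] [-0.0013 -0.0831]
tip front [-0.0544  0.0079] [-0.047  0.007]
```

Emit:
{"method": "apply_moves", "body": {"series": [{"jaw": 1,"linear": [0,0,-0.0015],"roll": 0},{"jaw": 1,"linear": [0,0,-0.003],"roll": 0},{"jaw": 1,"linear": [0,0,-0.003],"roll": 0}]}}

```text
t: 4.5
tool_pos: [0.5238, -0.1296, 0.057]
orientation: [2.02, 0.379, -2.021]
force: [-0.1, -0.4, -0.0]
opening: 0.0005
```

Run:
```python
from h import *
s,r=rel();print(s['t'],r,J.T@s['force'])
```

```text
4.5 [-5.16637729e-02  8.47430977e-05  5.69721443e-02] [-0.22674323 -0.30684456 -0.00945525]
```

Emit:
{"method": "apply_moves", "body": {"series": [{"jaw": 1,"linear": [0,0,-0.0015],"roll": 0},{"jaw": 1,"linear": [0,0,-0.003],"roll": 0},{"jaw": 1,"linear": [0,0,-0.003],"roll": 0}]}}

```text
t: 4.88
tool_pos: [0.5255, -0.1289, 0.057]
orientation: [2.02, 0.379, -2.021]
force: [-0.2, -0.5, 0.3]
opening: 0.0005
```

Run:
```python
from h import *
s,r=rel();print(s['t'],r,J.T@s['force'])
s,c=cam('wrist'); cv2.imwrite('pics/w3.png',cv2.resize(c['pixels'][180:280,190:330],None,fx=5,fy=5,interpolation=cv2.INTER_CUBIC))
```

```text
4.875 [-0.04980517  0.00010622  0.05695653] [-0.39479523 -0.40731661  0.30781071]
```

View pics/w3.png

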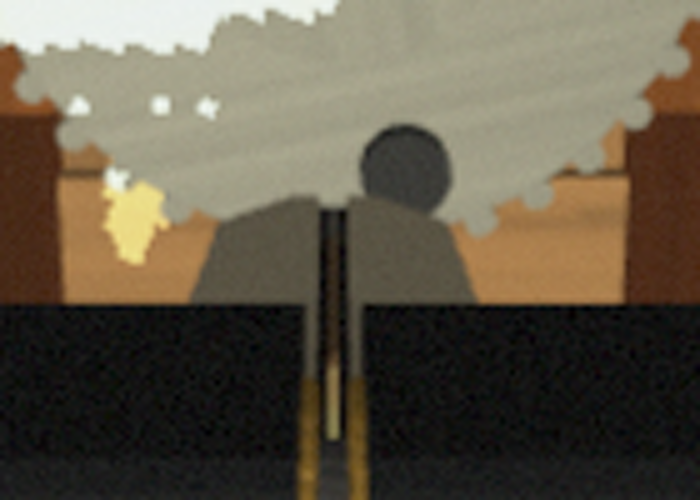

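This crop shows the fingertip (front edge about (315,197)) drawn inside the rim outline, and the pin at (405,168) partly covered. Yet there is no contact force, so I need a height check from the side view.

Run:
```python
from h import *
s,c=cam('scene');P=proj(c,[*RC,.076])[0];print(P)
u,v=P.astype(int)
print('crop off',u-50,v-45)
cv2.imwrite('pics/s2.png',cv2.resize(c['pixels'][v-45:v+40,u-50:u+50],None,fx=7,fy=7,interpolation=cv2.INTER_CUBIC))
L=lambda x,y,z:(proj(c,J@[x,y,0]+[*RC,z])[0]-[u-50,v-45]+.5)*7-.5
for n,q in dict(tip=(-.0498,0,.057),posttop=(0,0,.09),ringtopL=(0,-.0505,.076),ringbotL=(0,-.0505,.060),farrimtop=(-.0505,0,.076),rtop=(0,.0505,.076),brtop=(.012,-.081,.05),brtopR=(.012,.081,.05)).items(): print(n,L(*q).round(0))
```

```text
[191.97088696 177.46386191]
crop off 141 132
tip [372. 294.]
posttop [357. 291.]
ringtopL [230. 324.]
ringbotL [234. 358.]
farrimtop [368. 254.]
rtop [489. 318.]
brtop [155. 398.]
brtopR [570. 389.]
```

View pics/s2.png

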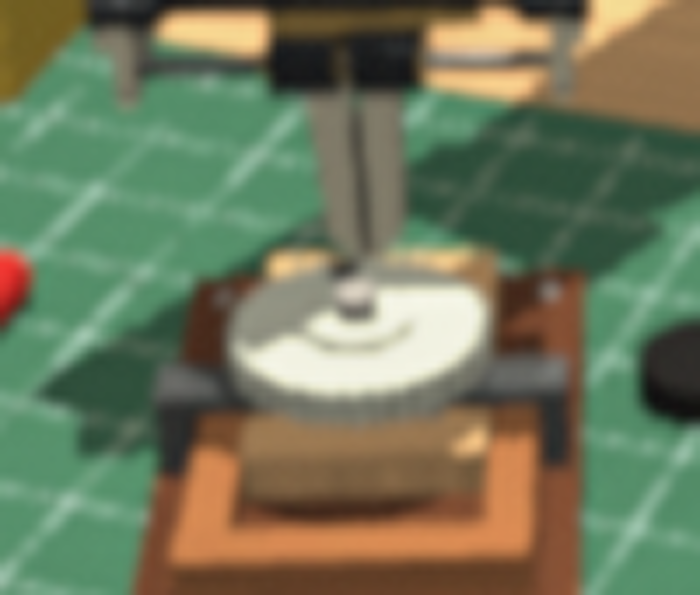

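The side view shows the fingers tapering to a narrow rounded tip just behind the far rim (365,262), and the ring height is as expected. So the tip is thinner than I assumed, and I keep probing inward.

Emit:
{"method": "apply_moves", "body": {"series": [{"jaw": 1,"linear": [0,0,-0.001],"roll": 0},{"jaw": 1,"linear": [0,0,-0.002],"roll": 0},{"jaw": 1,"linear": [0,0,-0.002],"roll": 0}]}}

```text
t: 5.35
tool_pos: [0.5267, -0.1284, 0.057]
orientation: [2.02, 0.379, -2.021]
force: [0.5, -0.0, -0.7]
opening: 0.0004
```

Run:
```python
from h import *
s,r=rel();print(s['t'],r,J.T@s['force'])
```

```text
5.35 [-4.85804850e-02  8.80181119e-05  5.69974754e-02] [ 0.41429932 -0.18189003 -0.72923722]
```

No reaction at this height; perhaps only the very tip carries contact, and it is under the rim (bottom at 60 mm). I'll back off, raise to mid-rim and probe again.

Emit:
{"method": "apply_moves", "body": {"series": [{"jaw": 1,"linear": [0,0,0.024],"roll": 0},{"jaw": 1,"linear": [-0.015,0,0.024],"roll": 0},{"jaw": 1,"linear": [-0.015,0,0.02],"roll": 0},{"jaw": 1,"linear": [-0.015,0,0.016],"roll": 0},{"jaw": 1,"linear": [-0.015,0,0.0135],"roll": 0},{"jaw": 1,"linear": [-0.015,0,0.0135],"roll": 0}]}}

```text
t: 6.1
tool_pos: [0.5192, -0.1312, 0.0657]
orientation: [2.019, 0.38, -2.021]
force: [1.1, 0.1, -0.5]
opening: 0.0006
```

Run:
```python
from h import *
s,r=rel();print(s['t'],r,J.T@s['force'],rows([-.0535,0,.067]))
```

```text
6.1 [-0.0565977   0.00026035  0.06573364] [ 1.05809774 -0.32272099 -0.45384192] [[-0.0021  0.0004 -0.0052]]
```

Emit:
{"method": "apply_moves", "body": {"series": [{"jaw": 1,"linear": [0,0,-0.002],"roll": 0},{"jaw": 1,"linear": [0,0,-0.004],"roll": 0},{"jaw": 1,"linear": [0,0,-0.004],"roll": 0}]}}

```text
t: 6.48
tool_pos: [0.5214, -0.1303, 0.0657]
orientation: [2.019, 0.38, -2.021]
force: [-0.5, 0.1, 0.1]
opening: 0.0005
```

Run:
```python
from h import *
s,r=rel();print(s['t'],r,J.T@s['force'])
```

```text
6.475 [-0.05414447  0.00025602  0.0656985 ] [-0.46294973  0.31573486  0.05414637]
```

Emit:
{"method": "apply_moves", "body": {"series": [{"jaw": 1,"linear": [0,0,-0.003],"roll": 0},{"jaw": 1,"linear": [0,0,-0.006],"roll": 0},{"jaw": 1,"linear": [0,0,-0.006],"roll": 0}]}}

```text
t: 6.85
tool_pos: [0.525, -0.1289, 0.0657]
orientation: [2.019, 0.38, -2.021]
force: [0.0, 0.4, -0.2]
opening: 0.0004
```

Run:
```python
from h import *
s,r=rel();print(s['t'],r,J.T@s['force'])
```

```text
6.85 [-0.05034894  0.00026746  0.0657364 ] [ 0.16703349  0.4045835  -0.22949186]
```

Emit:
{"method": "apply_moves", "body": {"series": [{"jaw": 1,"linear": [0,0,-0.002],"roll": 0},{"jaw": 1,"linear": [0,0,-0.004],"roll": 0},{"jaw": 1,"linear": [0,0,-0.004],"roll": 0}]}}

```text
t: 7.22
tool_pos: [0.5273, -0.128, 0.0658]
orientation: [2.019, 0.38, -2.021]
force: [-0.8, 0.2, -0.0]
opening: 0.0007
```

Run:
```python
from h import *
s,r=rel();print(s['t'],r,J.T@s['force'],s['wrist_torque'])
```

```text
7.225 [-0.0478692   0.00023017  0.06577605] [-0.63577017  0.43747537 -0.03701056] [ 0.02058518 -0.00594908 -0.0836992 ]
```

Emit:
{"method": "apply_moves", "body": {"series": [{"jaw": 1,"linear": [0,0,-0.002],"roll": 0},{"jaw": 1,"linear": [0,0,-0.004],"roll": 0},{"jaw": 1,"linear": [0,0,-0.004],"roll": 0}]}}

```text
t: 7.6
tool_pos: [0.5296, -0.1271, 0.0658]
orientation: [2.019, 0.38, -2.02]
force: [0.4, -0.4, 0.5]
opening: 0.0005
```

Run:
```python
from h import *
s,r=rel();print(s['t'],r,J.T@s['force'],s['wrist_torque'])
s,a=cam('wrist')
cv2.imwrite('pics/w4.png',cv2.resize(a['pixels'][130:280,170:350],None,fx=4.4,fy=4,interpolation=cv2.INTER_CUBIC))
```

```text
7.6 [-0.0453859   0.00025373  0.06576872] [ 0.22151481 -0.50672496  0.54793156] [-0.00665575  0.03117467  0.01958882]
```

View pics/w4.png

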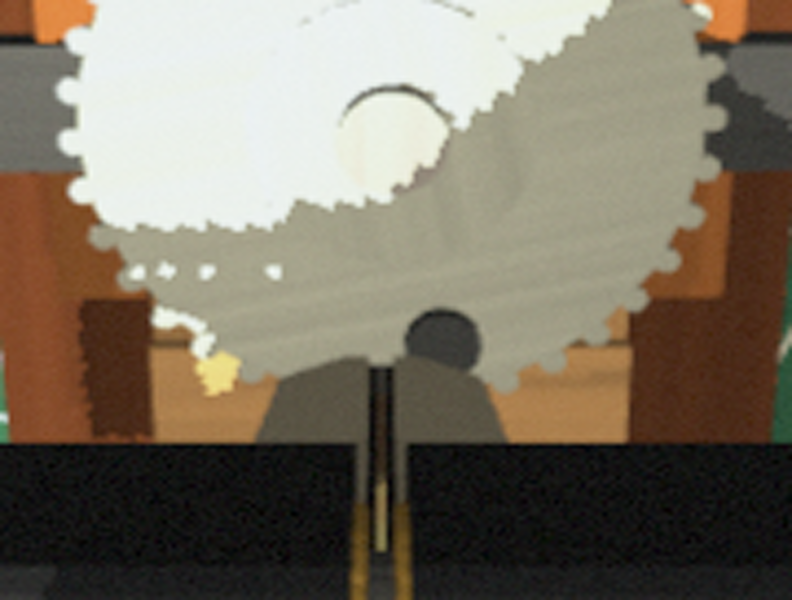

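The visible finger end stays at the predicted tip pixel and is never hidden by the rim. So the shut fingers' real end must be above the ring, roughly 15-20 mm short of the TCP. I'll check by touching down gently on the locked chassis' top (32 mm).

Emit:
{"method": "apply_moves", "body": {"series": [{"jaw": 1,"linear": [0,0,0.04],"roll": 0},{"jaw": 1,"linear": [0,0,0.075],"roll": 0},{"jaw": 1,"linear": [0.02,0,0.08],"roll": 0},{"jaw": 1,"linear": [0.045,0,0.08],"roll": 0},{"jaw": 1,"linear": [0.045,0,0.08],"roll": 0}]}}

```text
t: 8.28
tool_pos: [0.4836, -0.1436, 0.0365]
orientation: [2.017, 0.383, -2.024]
force: [-1.0, -1.0, 0.8]
opening: 0.0007
```

Emit:
{"method": "apply_moves", "body": {"series": [{"jaw": 1,"linear": [0.0025,0,0],"roll": 0},{"jaw": 1,"linear": [0.005,0,0],"roll": 0},{"jaw": 1,"linear": [0.005,0,0],"roll": 0}]}}

```text
t: 8.65
tool_pos: [0.4838, -0.1435, 0.0336]
orientation: [2.017, 0.383, -2.024]
force: [-0.2, -0.1, -0.4]
opening: 0.0006
```

Emit:
{"method": "apply_moves", "body": {"series": [{"jaw": 1,"linear": [0.0025,0,0],"roll": 0},{"jaw": 1,"linear": [0.005,0,0],"roll": 0},{"jaw": 1,"linear": [0.005,0,0],"roll": 0}]}}

```text
t: 9.02
tool_pos: [0.4837, -0.1435, 0.0305]
orientation: [2.017, 0.383, -2.024]
force: [-0.3, -0.4, 0.8]
opening: 0.0001
```

TCP is below 32 mm without contact, so the shut fingers really do end short of the TCP.

Emit:
{"method": "apply_moves", "body": {"series": [{"jaw": 1,"linear": [0.004,0,0],"roll": 0},{"jaw": 1,"linear": [0.008,0,0],"roll": 0},{"jaw": 1,"linear": [0.01,0,0],"roll": 0},{"jaw": 1,"linear": [0.01,0,0],"roll": 0}]}}

```text
t: 9.52
tool_pos: [0.4836, -0.1434, 0.0243]
orientation: [2.017, 0.383, -2.025]
force: [0.2, 0.9, -0.5]
opening: 0.0004
```

Emit:
{"method": "apply_moves", "body": {"series": [{"jaw": 1,"linear": [0.0025,0,0],"roll": 0},{"jaw": 1,"linear": [0.005,0,0],"roll": 0},{"jaw": 1,"linear": [0.005,0,0],"roll": 0}]}}

```text
t: 9.9
tool_pos: [0.4834, -0.1434, 0.0211]
orientation: [2.016, 0.383, -2.025]
force: [1.2, -0.1, -0.1]
opening: 0.0008
```

Emit:
{"method": "apply_moves", "body": {"series": [{"jaw": 1,"linear": [0.0015,0,0],"roll": 0},{"jaw": 1,"linear": [0.003,0,0],"roll": 0},{"jaw": 1,"linear": [0.003,0,0],"roll": 0}]}}

```text
t: 10.28
tool_pos: [0.4833, -0.1434, 0.0192]
orientation: [2.016, 0.383, -2.025]
force: [0.5, 0.4, -0.2]
opening: 0.0004
```

Emit:
{"method": "apply_moves", "body": {"series": [{"jaw": 1,"linear": [0.0015,0,0],"roll": 0},{"jaw": 1,"linear": [0.003,0,0],"roll": 0},{"jaw": 1,"linear": [0.003,0,0],"roll": 0}]}}

```text
t: 10.65
tool_pos: [0.4832, -0.1433, 0.0173]
orientation: [2.016, 0.383, -2.025]
force: [-1.2, 1.2, -0.4]
opening: 0.0006
```

Emit:
{"method": "apply_moves", "body": {"series": [{"jaw": 1,"linear": [0.0015,0,0],"roll": 0},{"jaw": 1,"linear": [0.003,0,0],"roll": 0},{"jaw": 1,"linear": [0.003,0,0],"roll": 0}]}}

```text
t: 11.02
tool_pos: [0.4831, -0.1432, 0.0154]
orientation: [2.016, 0.383, -2.026]
force: [0.1, -0.3, -1.1]
opening: 0.0005
```

Emit:
{"method": "apply_moves", "body": {"series": [{"jaw": 1,"linear": [0.0015,0,0],"roll": 0},{"jaw": 1,"linear": [0.003,0,0],"roll": 0},{"jaw": 1,"linear": [0.003,0,0],"roll": 0}]}}

```text
t: 11.4
tool_pos: [0.483, -0.1432, 0.0135]
orientation: [2.016, 0.384, -2.026]
force: [-0.2, 0.1, -0.4]
opening: 0.0005
```

Run:
```python
from h import *
s,r=rel();print(s['t'],r,J.T@s['force'],s['wrist_torque'])
s,c=cam('scene');u,v=141,90
p=lambda x,y,z:((proj(c,J@[x,y,0]+[*RC,z])[0]-[u,v]+.5)*6-.5).round(0)
print('TCP',p(*r),'TCP+20',p(r[0],r[1],r[2]+.02),'near top edge',p(-.12,0,.032),'rim -x',p(-.0505,0,.076))
cv2.imwrite('pics/s3.png',cv2.resize(c['pixels'][v:v+95,u:u+100],None,fx=6,fy=6,interpolation=cv2.INTER_CUBIC))
```

```text
11.4 [-0.09464886  0.00217771  0.01346387] [-0.12506884  0.11695062 -0.44157291] [0.01995214 0.00181463 0.00900923]
TCP [335. 530.] TCP+20 [332. 496.] near top edge [331. 472.] rim -x [316. 469.]
```

View pics/s3.png

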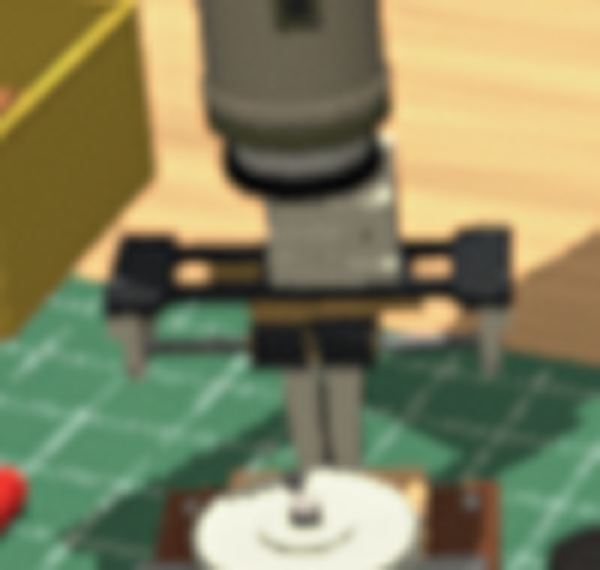

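The side view shows the fingers going down behind the ring, tip hidden. I'll continue the touch-down in small steps.

Emit:
{"method": "apply_moves", "body": {"series": [{"jaw": 1,"linear": [0.001,0,0],"roll": 0},{"jaw": 1,"linear": [0.0025,0,0],"roll": 0},{"jaw": 1,"linear": [0.0025,0,0],"roll": 0}]}}

```text
t: 11.82
tool_pos: [0.4829, -0.1432, 0.0119]
orientation: [2.016, 0.384, -2.026]
force: [0.6, -0.2, 0.4]
opening: 0.0004
```

Emit:
{"method": "apply_moves", "body": {"series": [{"jaw": 1,"linear": [0.001,0,0],"roll": 0},{"jaw": 1,"linear": [0.0025,0,0],"roll": 0},{"jaw": 1,"linear": [0.0025,0,0],"roll": 0}]}}

```text
t: 12.2
tool_pos: [0.4829, -0.1431, 0.0103]
orientation: [2.016, 0.384, -2.026]
force: [-0.1, 0.6, 0.1]
opening: 0.0007
```

Emit:
{"method": "apply_moves", "body": {"series": [{"jaw": 1,"linear": [0.001,0,0],"roll": 0},{"jaw": 1,"linear": [0.0025,0,0],"roll": 0},{"jaw": 1,"linear": [0.0025,0,0],"roll": 0}]}}

```text
t: 12.58
tool_pos: [0.4827, -0.1431, 0.0087]
orientation: [2.015, 0.384, -2.026]
force: [0.5, -1.3, 0.3]
opening: 0.0007
```

Emit:
{"method": "apply_moves", "body": {"series": [{"jaw": 1,"linear": [0.001,0,0],"roll": 0},{"jaw": 1,"linear": [0.0025,0,0],"roll": 0},{"jaw": 1,"linear": [0.0025,0,0],"roll": 0}]}}

```text
t: 12.95
tool_pos: [0.4829, -0.1431, 0.0084]
orientation: [2.015, 0.384, -2.026]
force: [-7.0, 2.6, 13.0]
opening: 0.0006
```

Run:
```python
from h import *
s,r=rel();print(s['t'],r,J.T@s['force'],s['wrist_torque'],s['q'].round(3))
s,c=cam('wrist')
cv2.imwrite('pics/w5.png',cv2.resize(c['pixels'][130:330,140:372],None,fx=3.4,fy=3,interpolation=cv2.INTER_CUBIC))
```

```text
12.95 [-0.09475939  0.00229923  0.00843956] [-5.5559958   4.93484908 12.96684662] [ 0.40391071  1.17830674 -0.00212504] [-3.910e-01  5.600e-02  1.924e+00  1.000e-03  1.168e+00  8.090e-01]
```

View pics/w5.png

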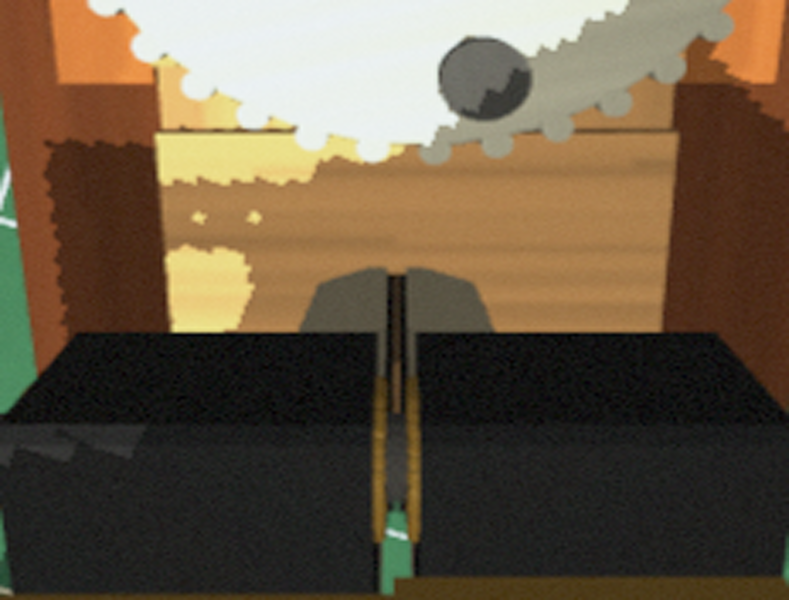

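Contact at TCP z ≈ 8.5 mm (13 N up): the shut fingertip ends about 23 mm short of the TCP, sitting on the chassis top. So the rim height for the tip (62 mm) means TCP z ≈ 39 mm. I lift off and go there.

Emit:
{"method": "apply_moves", "body": {"series": [{"jaw": 1,"linear": [-0.02,0,0],"roll": 0},{"jaw": 1,"linear": [-0.051,0,0],"roll": 0},{"jaw": 1,"linear": [-0.051,0.006,-0.02],"roll": 0},{"jaw": 1,"linear": [-0.051,0.006,-0.045],"roll": 0},{"jaw": 1,"linear": [-0.051,0.006,-0.053],"roll": 0},{"jaw": 1,"linear": [-0.051,0.006,-0.053],"roll": 0}]}}

```text
t: 13.75
tool_pos: [0.5139, -0.1345, 0.0381]
orientation: [2.014, 0.386, -2.027]
force: [-0.2, 0.8, -0.5]
opening: 0.0008
```

```bash
sed -i 's/^RC=.*;W/RC=np.array([.5718,-.1127]);W/' h.py
cat >> h.py <<'E'
def st():
    s,r=rel();M=R.from_rotvec(s['orientation']).as_matrix()
    print('t',s['t'],'rel mm',(r*1e3).round(1),'F',(J.T@s['force']).round(1),'yawerr',round(np.arctan2(M[1,1],M[0,1])-(W-np.pi/2),4));return s
E
python3 -c "
from h import *
st();print(rows([-.057,0,.039]))"
```

```text
t 13.75 rel mm [-61.9   0.7  38.1] F [ 0.2  0.8 -0.5] yawerr 0.0006
[[-0.0016  0.0011 -0.0081]]
```

Probe inward now.

Emit:
{"method": "apply_moves", "body": {"series": [{"jaw": 1,"linear": [-0.0016,0.001,-0.002],"roll": 0},{"jaw": 1,"linear": [-0.0016,0.001,-0.004],"roll": 0},{"jaw": 1,"linear": [-0.0016,0.001,-0.005],"roll": 0},{"jaw": 1,"linear": [-0.0016,0.001,-0.005],"roll": 0}]}}

```text
t: 14.25
tool_pos: [0.516, -0.1342, 0.0387]
orientation: [2.012, 0.386, -2.029]
force: [-5.3, -1.3, 1.7]
opening: 0.0007
```

```bash
python3 -c "
from h import *
st()"
```

```text
t 14.25 rel mm [-59.8   0.2  38.7] F [-5.4  0.7  1.7] yawerr 0.0004
```

Emit:
{"method": "apply_moves", "body": {"series": [{"jaw": 1,"linear": [0,0,-0.0015],"roll": 0},{"jaw": 1,"linear": [0,0,-0.0025],"roll": 0},{"jaw": 1,"linear": [0,0,-0.0025],"roll": 0}]}}

```text
t: 14.62
tool_pos: [0.5161, -0.1342, 0.0386]
orientation: [2.01, 0.385, -2.032]
force: [-8.4, -2.1, 4.2]
opening: 0.0003
```

```bash
python3 -c "
from h import *
st()"
```

```text
t 14.625 rel mm [-59.6   0.2  38.6] F [-8.6  1.1  4.2] yawerr 0.0002
```

```bash
cat > loc.py <<'E'
from h import *
import sys
def locus(s,hx=.009,hy=.016,Rr=.0505,p=.0015,n=20000):
    # start at (-R-hx,0), CCW; s = path length (m), wraps
    Rr=Rr-p;q=np.pi/2;c=[]
    f=np.linspace(0,1,400)[:,None]
    def arc(a,o): A=a+f*q;return np.hstack([Rr*np.cos(A),Rr*np.sin(A)])+o
    P=np.vstack([[[-Rr-hx,0]],arc(2*q,[-hx,-hy]),arc(3*q,[hx,-hy]),arc(0,[hx,hy]),arc(q,[-hx,hy]),[[-Rr-hx,0]]])
    d=np.r_[0,np.cumsum(np.linalg.norm(np.diff(P,axis=0),axis=1))]
    s=np.mod(s,d[-1]);return np.c_[np.interp(s,d,P[:,0]),np.interp(s,d,P[:,1])],d[-1]
def show(s0,ds,n,z=.039,**k):
    st();P,L=locus(s0+ds*np.arange(1,n+1),**k)
    print('L',L);print(np.round(rows(np.c_[P,np.full(n,z)]),3).tolist());print('end',P[-1].round(4))
E
python3 -c "
from loc import *
show(0,.008,10)"
```

```text
t 14.625 rel mm [-59.6   0.2  38.6] F [-8.6  1.1  4.2] yawerr 0.0002
L 0.407875881232474
[[-0.001, 0.014, -0.003], [-0.001, 0.027, -0.003], [-0.001, 0.04, -0.004], [-0.001, 0.053, -0.007], [-0.001, 0.065, -0.012], [-0.001, 0.077, -0.02], [-0.002, 0.086, -0.028], [-0.002, 0.095, -0.039], [-0.002, 0.101, -0.05], [-0.002, 0.106, -0.063]]
end [-0.0218 -0.0633]
```

Emit:
{"method": "apply_moves", "body": {"series": [{"jaw": 1,"linear": [-0.001,0.014,-0.003],"roll": 0},{"jaw": 1,"linear": [-0.001,0.027,-0.003],"roll": 0},{"jaw": 1,"linear": [-0.001,0.04,-0.004],"roll": 0},{"jaw": 1,"linear": [-0.001,0.053,-0.007],"roll": 0},{"jaw": 1,"linear": [-0.001,0.065,-0.012],"roll": 0},{"jaw": 1,"linear": [-0.001,0.077,-0.02],"roll": 0},{"jaw": 1,"linear": [-0.001,0.077,-0.02],"roll": 0}]}}

```text
t: 15.5
tool_pos: [0.545, -0.1733, 0.0389]
orientation: [2.011, 0.385, -2.031]
force: [-0.2, 0.2, -0.3]
opening: 0.0008
```

```bash
cat > pin.py <<'E'
from loc import *
def pin(z=.081,save=None):
    s,c=cam('wrist');T=np.array(c['tool_from_camera']);K=c['intrinsics'];M=R.from_rotvec(s['orientation']).as_matrix()
    o=M@T[:3,3]+s['tool_pos']
    # rectify ring top face to a top view at 0.25 mm/px in ring-centred jig axes (rows -x.. cols)
    g=np.arange(-.054,.054,.0005);X,Y=np.meshgrid(g,g,indexing='ij')
    Pw=np.stack([X,Y,0*X],-1)@J.T+[*RC,z]
    q=(Pw-o)@(M@T[:3,:3]);u=(q@K.T);u=(u[...,:2]/u[...,2:]).astype(np.float32)
    im=cv2.remap(c['pixels'],u[...,0],u[...,1],cv2.INTER_LINEAR,borderValue=(255,0,255))
    if save: cv2.imwrite('pics/'+save,cv2.resize(im,None,fx=2.7,fy=2.7))
    m=im.astype(int); rr=np.hypot(X,Y)
    k=cv2.getStructuringElement(cv2.MORPH_ELLIPSE,(15,15)).astype(float)
    v=cv2.filter2D(m.max(2).astype(float),-1,k/k.sum())
    out=[]
    for _ in range(3):
        vv=np.where((abs(rr-.038)<.004),v,999);i=np.unravel_index(vv.argmin(),v.shape)
        out.append((round(np.mod(np.arctan2(Y[i],X[i])-np.pi,2*np.pi),2),round(v[i],0),(X[i].round(4),Y[i].round(4)),u[i].round(0).tolist()))
        v=np.where(np.hypot(X-X[i],Y-Y[i])<.016,999,v)
    for t in out: print('ring angle',*t)
E
python3 -c "
from pin import *
pin()
show(.048,.008,20)"
```

```text
ring angle 1.08 62.0 (np.float64(-0.0175), np.float64(-0.0325)) [230.0, 197.0]
ring angle 5.77 151.0 (np.float64(-0.0355), np.float64(0.02)) [142.0, 226.0]
ring angle 6.2 154.0 (np.float64(-0.0415), np.float64(0.0035)) [171.0, 235.0]
t 15.55 rel mm [-47.1 -46.4  38.9] F [ 0.1  0.  -0.1] yawerr 0.0002
L 0.407875881232474
[[-0.0, 0.009, -0.008], [-0.0, 0.017, -0.018], [-0.001, 0.024, -0.03], [-0.001, 0.028, -0.042], [-0.001, 0.031, -0.055], [-0.001, 0.031, -0.068], [-0.001, 0.031, -0.082], [-0.001, 0.031, -0.095], [-0.001, 0.03, -0.108], [-0.002, 0.026, -0.121], [-0.002, 0.021, -0.133], [-0.002, 0.013, -0.144], [-0.002, 0.004, -0.154], [-0.002, -0.007, -0.162], [-0.002, -0.018, -0.168], [-0.002, -0.031, -0.173], [-0.001, -0.044, -0.175], [-0.001, -0.057, -0.175], [-0.001, -0.071, -0.175], [-0.001, -0.084, -0.175]]
end [0.058  0.0041]
```

Ring turned to about 1.08 rad, so the drive works. At the corner contact was light, so I model the finger section with rounded corners.

```bash
sed -i 's/hx=.009,hy=.016,Rr=.0505,p=.0015/hx=.003,hy=.010,Rr=.0565,p=.002/' loc.py
cat >> loc.py <<'E'
def nxt(ds,n,**k):
    r=rel()[1];S=np.arange(0,.45,.0005);P,L=locus(S,**k);s0=S[np.linalg.norm(P-r[:2],axis=1).argmin()]
    print('s0',s0,'dist',np.linalg.norm(P-r[:2],axis=1).min().round(4));show(s0,ds,n,**k)
E
python3 -c "
from loc import *
nxt(.008,8)"
```

```text
s0 0.442 dist 0.0027
t 15.55 rel mm [-47.1 -46.4  38.9] F [ 0.1  0.  -0.1] yawerr 0.0002
L 0.3944333781055122
[[-0.0, 0.007, -0.013], [-0.0, 0.015, -0.023], [-0.001, 0.021, -0.035], [-0.001, 0.026, -0.047], [-0.001, 0.029, -0.06], [-0.001, 0.03, -0.073], [-0.001, 0.03, -0.087], [-0.001, 0.029, -0.1]]
end [ 0.0129 -0.0636]
```

Emit:
{"method": "apply_moves", "body": {"series": [{"jaw": 1,"linear": [0,0.007,-0.013],"roll": 0},{"jaw": 1,"linear": [0,0.015,-0.023],"roll": 0},{"jaw": 1,"linear": [-0.001,0.021,-0.035],"roll": 0},{"jaw": 1,"linear": [-0.001,0.026,-0.047],"roll": 0},{"jaw": 1,"linear": [-0.001,0.029,-0.06],"roll": 0},{"jaw": 1,"linear": [-0.001,0.03,-0.073],"roll": 0},{"jaw": 1,"linear": [-0.001,0.03,-0.087],"roll": 0}]}}

```text
t: 16.42
tool_pos: [0.6008, -0.1708, 0.0391]
orientation: [2.011, 0.384, -2.03]
force: [1.0, -4.4, 1.4]
opening: 0.0006
```

```bash
python3 -c "
from pin import *
pin()
nxt(.008,14)"
```

```text
ring angle 1.35 22.0 (np.float64(-0.0075), np.float64(-0.0335)) [205.0, 264.0]
ring angle 6.16 39.0 (np.float64(-0.0415), np.float64(0.005)) [148.0, 311.0]
ring angle 0.41 40.0 (np.float64(-0.032), np.float64(-0.014)) [176.0, 298.0]
s0 0.1055 dist 0.0003
t 16.475 rel mm [  6.9 -64.6  39.3] F [-1.2 -3.   0.8] yawerr 0.0005
L 0.3944333781055122
[[0.0, -0.002, -0.013], [0.0, -0.006, -0.026], [0.0, -0.012, -0.038], [0.0, -0.019, -0.049], [0.0, -0.028, -0.059], [0.0, -0.038, -0.068], [0.0, -0.05, -0.074], [0.0, -0.062, -0.08], [0.0, -0.075, -0.083], [0.0, -0.088, -0.084], [0.0, -0.102, -0.084], [0.0, -0.115, -0.084], [0.001, -0.128, -0.084], [0.001, -0.141, -0.083]]
end [0.0565 0.0202]
```

```bash
python3 -c "
from loc import *
nxt(.008,13,p=.003)"
```

```text
s0 0.10400000000000001 dist 0.0013
t 16.475 rel mm [  6.9 -64.6  39.3] F [-1.2 -3.   0.8] yawerr 0.0005
L 0.38815019685586316
[[0.0, -0.004, -0.013], [0.0, -0.008, -0.026], [0.0, -0.014, -0.038], [0.0, -0.021, -0.049], [0.0, -0.03, -0.059], [0.0, -0.041, -0.067], [0.0, -0.052, -0.074], [0.0, -0.065, -0.079], [0.0, -0.078, -0.082], [0.0, -0.091, -0.083], [0.0, -0.104, -0.083], [0.001, -0.118, -0.083], [0.001, -0.131, -0.083]]
end [0.0564 0.0139]
```

Emit:
{"method": "apply_moves", "body": {"series": [{"jaw": 1,"linear": [0,-0.004,-0.013],"roll": 0},{"jaw": 1,"linear": [0,-0.008,-0.026],"roll": 0},{"jaw": 1,"linear": [0,-0.014,-0.038],"roll": 0},{"jaw": 1,"linear": [0,-0.021,-0.049],"roll": 0},{"jaw": 1,"linear": [0,-0.03,-0.059],"roll": 0},{"jaw": 1,"linear": [0,-0.041,-0.067],"roll": 0},{"jaw": 1,"linear": [0,-0.052,-0.074],"roll": 0},{"jaw": 1,"linear": [0,-0.065,-0.079],"roll": 0},{"jaw": 1,"linear": [0,-0.078,-0.082],"roll": 0},{"jaw": 1,"linear": [0,-0.091,-0.083],"roll": 0},{"jaw": 1,"linear": [0,-0.104,-0.083],"roll": 0},{"jaw": 1,"linear": [0.001,-0.118,-0.083],"roll": 0}]}}

```text
t: 17.98
tool_pos: [0.6243, -0.0852, 0.0401]
orientation: [2.016, 0.385, -2.024]
force: [7.0, 0.5, 4.4]
opening: 0.0007
```

```bash
python3 -c "
from loc import *
nxt(.008,16,p=.003)"
```

```text
s0 0.2005 dist 0.0024
t 17.975 rel mm [58.9  6.5 40.1] F [ 6.7 -2.   4.4] yawerr 0.001
L 0.38815019685586316
[[0.002, -0.013, 0.004], [0.002, -0.026, 0.006], [0.002, -0.039, 0.01], [0.002, -0.051, 0.016], [0.002, -0.062, 0.024], [0.002, -0.072, 0.033], [0.002, -0.08, 0.043], [0.002, -0.086, 0.055], [0.002, -0.091, 0.067], [0.002, -0.094, 0.08], [0.003, -0.095, 0.094], [0.003, -0.095, 0.107], [0.003, -0.093, 0.12], [0.003, -0.09, 0.133], [0.003, -0.084, 0.145], [0.003, -0.077, 0.157]]
end [-0.0351  0.0528]
```

Emit:
{"method": "apply_moves", "body": {"series": [{"jaw": 1,"linear": [0.002,-0.013,0.004],"roll": 0},{"jaw": 1,"linear": [0.002,-0.026,0.006],"roll": 0},{"jaw": 1,"linear": [0.002,-0.039,0.01],"roll": 0},{"jaw": 1,"linear": [0.002,-0.051,0.016],"roll": 0},{"jaw": 1,"linear": [0.002,-0.062,0.024],"roll": 0},{"jaw": 1,"linear": [0.002,-0.072,0.033],"roll": 0},{"jaw": 1,"linear": [0.002,-0.08,0.043],"roll": 0},{"jaw": 1,"linear": [0.002,-0.086,0.055],"roll": 0},{"jaw": 1,"linear": [0.002,-0.091,0.067],"roll": 0},{"jaw": 1,"linear": [0.002,-0.094,0.08],"roll": 0},{"jaw": 1,"linear": [0.003,-0.095,0.094],"roll": 0},{"jaw": 1,"linear": [0.003,-0.095,0.107],"roll": 0},{"jaw": 1,"linear": [0.003,-0.093,0.12],"roll": 0},{"jaw": 1,"linear": [0.003,-0.09,0.133],"roll": 0},{"jaw": 1,"linear": [0.003,-0.084,0.145],"roll": 0},{"jaw": 1,"linear": [0.003,-0.077,0.157],"roll": 0}]}}

```text
t: 19.98
tool_pos: [0.5168, -0.0747, 0.0379]
orientation: [2.012, 0.389, -2.03]
force: [-4.8, 5.2, 4.3]
opening: 0.0003
```

```bash
python3 -c "
from pin import *
pin(.084)
nxt(.008,12,p=.003)"
```

```text
ring angle 6.1 18.0 (np.float64(-0.0385), np.float64(0.007)) [339.0, 249.0]
ring angle 5.7 40.0 (np.float64(-0.035), np.float64(0.023)) [311.0, 244.0]
ring angle 0.63 50.0 (np.float64(-0.0275), np.float64(-0.02)) [388.0, 232.0]
s0 0.33 dist 0.0033
t 20.025 rel mm [-38.3  54.5  37.6] F [-2.8  4.5  3.7] yawerr 0.0013
L 0.38815019685586316
[[-0.002, 0.013, 0.006], [-0.002, 0.024, 0.015], [-0.002, 0.035, 0.022], [-0.002, 0.048, 0.026], [-0.003, 0.061, 0.029], [-0.003, 0.074, 0.03], [-0.003, 0.087, 0.03], [-0.003, 0.101, 0.03], [-0.003, 0.114, 0.03], [-0.003, 0.127, 0.028], [-0.003, 0.14, 0.024], [-0.004, 0.152, 0.019]]
end [-0.0494 -0.0366]
```

Emit:
{"method": "apply_moves", "body": {"series": [{"jaw": 1,"linear": [-0.002,0.013,0.006],"roll": 0},{"jaw": 1,"linear": [-0.002,0.024,0.015],"roll": 0},{"jaw": 1,"linear": [-0.002,0.035,0.022],"roll": 0},{"jaw": 1,"linear": [-0.002,0.048,0.026],"roll": 0},{"jaw": 1,"linear": [-0.003,0.061,0.029],"roll": 0},{"jaw": 1,"linear": [-0.003,0.074,0.03],"roll": 0},{"jaw": 1,"linear": [-0.003,0.087,0.03],"roll": 0},{"jaw": 1,"linear": [-0.003,0.101,0.03],"roll": 0},{"jaw": 1,"linear": [-0.003,0.101,0.03],"roll": 0}]}}

```text
t: 21.15
tool_pos: [0.5182, -0.1401, 0.0378]
orientation: [2.005, 0.388, -2.038]
force: [-10.8, -5.4, 6.5]
opening: 0.0008
```

```bash
python3 -c "
from pin import *
pin(.085,'p1.png')
nxt(.008,20,p=.003)"
```

```text
ring angle 2.06 105.0 (np.float64(0.0165), np.float64(-0.031)) [305.0, 111.0]
ring angle 0.4 156.0 (np.float64(-0.0385), np.float64(-0.0165)) [274.0, 214.0]
ring angle 6.04 157.0 (np.float64(-0.0405), np.float64(0.01)) [226.0, 217.0]
s0 0.006 dist 0.0033
t 21.2 rel mm [-59.8  -6.1  37.8] F [-13.   -0.5   5.5] yawerr 0.0006
L 0.38815019685586316
[[-0.002, 0.013, -0.006], [-0.002, 0.026, -0.008], [-0.002, 0.039, -0.012], [-0.003, 0.051, -0.017], [-0.003, 0.062, -0.025], [-0.003, 0.072, -0.034], [-0.003, 0.08, -0.044], [-0.004, 0.087, -0.056], [-0.004, 0.092, -0.068], [-0.004, 0.095, -0.081], [-0.004, 0.096, -0.095], [-0.004, 0.096, -0.108], [-0.005, 0.094, -0.121], [-0.005, 0.091, -0.134], [-0.005, 0.086, -0.146], [-0.005, 0.078, -0.158], [-0.005, 0.07, -0.168], [-0.005, 0.06, -0.176], [-0.005, 0.048, -0.183], [-0.005, 0.036, -0.189]]
end [ 0.0535 -0.0277]
```

Ring angle reads 2.06, that is 8.34 rad after one circuit (matches path/radius). About 4.3 rad to go.

Emit:
{"method": "apply_moves", "body": {"series": [{"jaw": 1,"linear": [-0.002,0.013,-0.006],"roll": 0},{"jaw": 1,"linear": [-0.002,0.026,-0.008],"roll": 0},{"jaw": 1,"linear": [-0.002,0.039,-0.012],"roll": 0},{"jaw": 1,"linear": [-0.002,0.051,-0.017],"roll": 0},{"jaw": 1,"linear": [-0.002,0.062,-0.025],"roll": 0},{"jaw": 1,"linear": [-0.002,0.072,-0.034],"roll": 0},{"jaw": 1,"linear": [-0.003,0.08,-0.044],"roll": 0},{"jaw": 1,"linear": [-0.003,0.087,-0.056],"roll": 0},{"jaw": 1,"linear": [-0.003,0.092,-0.068],"roll": 0},{"jaw": 1,"linear": [-0.003,0.095,-0.081],"roll": 0},{"jaw": 1,"linear": [-0.003,0.096,-0.095],"roll": 0},{"jaw": 1,"linear": [-0.003,0.096,-0.108],"roll": 0},{"jaw": 1,"linear": [-0.003,0.094,-0.121],"roll": 0},{"jaw": 1,"linear": [-0.003,0.091,-0.134],"roll": 0},{"jaw": 1,"linear": [-0.003,0.086,-0.146],"roll": 0},{"jaw": 1,"linear": [-0.003,0.078,-0.158],"roll": 0},{"jaw": 1,"linear": [-0.003,0.07,-0.168],"roll": 0},{"jaw": 1,"linear": [-0.003,0.06,-0.176],"roll": 0},{"jaw": 1,"linear": [-0.003,0.048,-0.183],"roll": 0},{"jaw": 1,"linear": [-0.003,0.036,-0.189],"roll": 0}]}}

```text
t: 23.7
tool_pos: [0.6331, -0.1186, 0.0385]
orientation: [2.007, 0.387, -2.035]
force: [4.4, -2.3, 2.3]
opening: 0.0006
```

```bash
python3 -c "
from pin import *
pin(.088)
nxt(.008,6,p=.003)
for o in (.085,.15): print(rows([[.075,.02,.039],[.075,.02,o]]))"
```

```text
ring angle 0.27 27.0 (np.float64(-0.039), np.float64(-0.011)) [230.0, 378.0]
ring angle 5.63 27.0 (np.float64(-0.032), np.float64(0.0245)) [176.0, 369.0]
ring angle 6.07 27.0 (np.float64(-0.0395), np.float64(0.0085)) [201.0, 378.0]
s0 0.1675 dist 0.0015
t 23.75 rel mm [ 55.4 -26.6  38.4] F [ 5.2 -2.2  2.7] yawerr 0.0012
L 0.38815019685586316
[[-0.001, -0.014, -0.001], [-0.001, -0.027, -0.002], [-0.001, -0.04, -0.002], [-0.0, -0.053, -0.002], [-0.0, -0.067, -0.002], [-0.0, -0.08, 0.0]]
end [0.0553 0.0213]
[[-0.0006 -0.0777 -0.0328]
 [-0.0773 -0.0784 -0.0318]]
[[-0.0006 -0.0777 -0.0328]
 [-0.1856 -0.0795 -0.0306]]
```

Emit:
{"method": "apply_moves", "body": {"series": [{"jaw": 1,"linear": [-0.001,-0.014,-0.001],"roll": 0},{"jaw": 1,"linear": [-0.001,-0.027,-0.002],"roll": 0},{"jaw": 1,"linear": [-0.001,-0.04,-0.002],"roll": 0},{"jaw": 1,"linear": [0,-0.053,-0.002],"roll": 0},{"jaw": 1,"linear": [0,-0.067,-0.002],"roll": 0},{"jaw": 1,"linear": [0,-0.08,0],"roll": 0},{"jaw": 1,"linear": [0,-0.08,-0.033],"roll": 0},{"jaw": 1,"linear": [-0.08,-0.08,-0.033],"roll": 0},{"jaw": 1,"linear": [-0.18,-0.08,-0.033],"roll": 0},{"jaw": 1,"linear": [-0.18,-0.05,0.06],"roll": 0},{"jaw": 1,"linear": [-0.18,-0.04,0.15],"roll": 0},{"jaw": 1,"linear": [-0.18,-0.04,0.2],"roll": 0},{"jaw": 1,"linear": [-0.18,-0.04,0.2],"roll": 0}]}}

```text
t: 25.38
tool_pos: [0.512, -0.1393, 0.1474]
orientation: [2.007, 0.388, -2.038]
force: [-0.5, 0.9, -0.2]
opening: 0.0004
```

```bash
python3 -c "
from pin import *
st();pin(.088,'p2.png')
s,c=cam('wrist','w6.png')"
```

```text
t 25.375 rel mm [-65.3  -3.1 147.4] F [-0.2  1.  -0.2] yawerr -0.0005
ring angle 0.1 69.0 (np.float64(-0.038), np.float64(-0.004)) [258.0, 168.0]
ring angle 0.62 177.0 (np.float64(-0.034), np.float64(-0.0245)) [280.0, 163.0]
ring angle 1.11 178.0 (np.float64(-0.0185), np.float64(-0.0375)) [295.0, 146.0]
```

Pin now reads 0.10 rad past its start direction: 12.67 rad, two turns. Next I go to the near end, with the fingertip at about 27 mm so that the gripper's body stays above the ring.

```bash
python3 -c "
from loc import *
st();print(rows([[-.148,0,.147],[-.148,0,.004],[-.09,0,.004]]))"
```

```text
t 25.475 rel mm [-63.2  -3.4 147.8] F [-0.4 -0.9  0.6] yawerr 0.0009
[[ 0.0031 -0.0057  0.1413]
 [ 0.2414 -0.0032  0.1384]
 [ 0.2403 -0.0031  0.0418]]
```

Emit:
{"method": "apply_moves", "body": {"series": [{"jaw": 1,"linear": [0,-0.005,0.07],"roll": 0},{"jaw": 1,"linear": [0,-0.006,0.141],"roll": 0},{"jaw": 1,"linear": [0.05,-0.005,0.141],"roll": 0},{"jaw": 1,"linear": [0.13,-0.004,0.14],"roll": 0},{"jaw": 1,"linear": [0.2,-0.003,0.139],"roll": 0},{"jaw": 1,"linear": [0.23,-0.003,0.138],"roll": 0},{"jaw": 1,"linear": [0.2415,-0.003,0.138],"roll": 0},{"jaw": 1,"linear": [0.2415,-0.003,0.138],"roll": 0}]}}

```text
t: 26.48
tool_pos: [0.4345, -0.166, 0.0039]
orientation: [2.007, 0.39, -2.036]
force: [-0.8, -0.1, -0.2]
opening: 0.0003
```

```bash
python3 -c "
from loc import *
st();print(rows([[-.135,0,.004],[-.11,0,.004],[-.084,0,.004]]))"
```

```text
t 26.475 rel mm [-1.473e+02  1.000e-01  3.900e+00] F [-0.8  0.2 -0.2] yawerr 0.0016
[[-0.0004  0.0002 -0.0204]
 [-0.0009  0.0003 -0.0621]
 [-0.0014  0.0003 -0.1054]]
```

Push slowly to -92 mm first.

Emit:
{"method": "apply_moves", "body": {"series": [{"jaw": 1,"linear": [0,0,-0.01],"roll": 0},{"jaw": 1,"linear": [0,0,-0.02],"roll": 0},{"jaw": 1,"linear": [0,0,-0.027],"roll": 0},{"jaw": 1,"linear": [-0.001,0,-0.032],"roll": 0},{"jaw": 1,"linear": [-0.001,0,-0.037],"roll": 0},{"jaw": 1,"linear": [-0.001,0,-0.042],"roll": 0},{"jaw": 1,"linear": [-0.001,0,-0.047],"roll": 0},{"jaw": 1,"linear": [-0.001,0,-0.052],"roll": 0}]}}

```text
t: 27.48
tool_pos: [0.4637, -0.1546, 0.0041]
orientation: [2.007, 0.39, -2.036]
force: [-3.7, -0.4, 3.1]
opening: 0.0005
```

```bash
python3 -c "
from loc import *
st();print(rows([[-.09,0,.004]]))"
```

```text
t 27.475 rel mm [-1.16e+02  1.00e-01  4.10e+00] F [-3.6  1.   3.1] yawerr 0.0015
[[-0.0003  0.0003 -0.0433]]
```

```bash
python3 -c "
from loc import *
s,c=cam('wrist');cv2.imwrite('pics/w7.png',cv2.resize(c['pixels'][60:330,140:372],None,fx=2.2,fy=2.2,interpolation=cv2.INTER_CUBIC))"
```

```text
(no output)
```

View pics/w7.png

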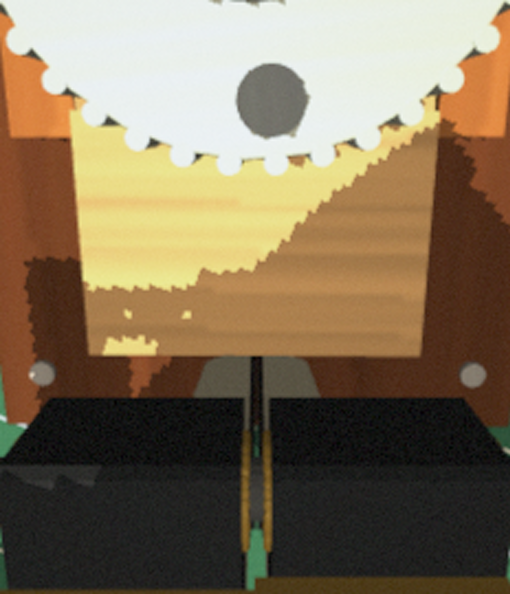

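The near edge (row about 355) is square against the finger, the chassis has moved off its start, and the pin is at the near side (272,100). I continue the push.

Emit:
{"method": "apply_moves", "body": {"series": [{"jaw": 1,"linear": [0,0,-0.006],"roll": 0},{"jaw": 1,"linear": [0,0,-0.012],"roll": 0},{"jaw": 1,"linear": [0,0,-0.018],"roll": 0},{"jaw": 1,"linear": [0,0,-0.024],"roll": 0},{"jaw": 1,"linear": [0,0,-0.03],"roll": 0},{"jaw": 1,"linear": [0,0,-0.036],"roll": 0},{"jaw": 1,"linear": [0,0,-0.042],"roll": 0},{"jaw": 1,"linear": [0,0,-0.042],"roll": 0}]}}

```text
t: 28.52
tool_pos: [0.4882, -0.145, 0.0038]
orientation: [2.008, 0.39, -2.035]
force: [0.1, -0.7, -1.5]
opening: 0.0004
```

```bash
python3 -c "
from loc import *
st()"
```

```text
t 28.525 rel mm [-89.7   0.2   3.8] F [-0.2 -0.7 -1.5] yawerr 0.0017
```

Emit:
{"method": "apply_moves", "body": {"series": [{"jaw": 1,"linear": [0,0,-0.003],"roll": 0},{"jaw": 1,"linear": [0,0,-0.006],"roll": 0},{"jaw": 1,"linear": [0,0,-0.009],"roll": 0},{"jaw": 1,"linear": [0,0,-0.009],"roll": 0}]}}

```text
t: 29.02
tool_pos: [0.4928, -0.1431, 0.0037]
orientation: [2.007, 0.39, -2.036]
force: [-4.8, -1.3, 3.7]
opening: 0.0005
```

Emit:
{"method": "apply_moves", "body": {"series": [{"jaw": 1,"linear": [0,0,-0.0015],"roll": 0},{"jaw": 1,"linear": [0,0,-0.003],"roll": 0},{"jaw": 1,"linear": [0,0,-0.003],"roll": 0}]}}

```text
t: 29.4
tool_pos: [0.4928, -0.1431, 0.0036]
orientation: [2.003, 0.39, -2.039]
force: [-12.2, -4.5, 9.9]
opening: 0.0004
```

```bash
python3 -c "
from loc import *
st()"
```

```text
t 29.4 rel mm [-84.6   0.3   3.6] F [-13.    0.2   9.9] yawerr 0.0017
```

Firm stop at -84.6 mm, as expected for home. I back straight out, rise and check.

Emit:
{"method": "apply_moves", "body": {"series": [{"jaw": 1,"linear": [0,0,0.02],"roll": 0},{"jaw": 1,"linear": [0,0,0.06],"roll": 0},{"jaw": 1,"linear": [-0.05,0,0.08],"roll": 0},{"jaw": 1,"linear": [-0.15,0,0.08],"roll": 0},{"jaw": 1,"linear": [-0.25,0,0.1],"roll": 0},{"jaw": 1,"linear": [-0.32,0,0.16],"roll": 0},{"jaw": 1,"linear": [-0.32,0,0.2],"roll": 0},{"jaw": 1,"linear": [-0.32,0,0.2],"roll": 0}]}}

```text
t: 30.4
tool_pos: [0.3843, -0.1885, 0.1981]
orientation: [2.006, 0.387, -2.038]
force: [-0.3, 0.1, -0.1]
opening: 0.0006
```

```bash
python3 -c "
from pin import *
st();pin(.088)
s,a=cam('wrist');_,b=cam('top')
L=lambda x,y,z:((proj(b,J@[x-.01,y,0]+[*RC,z])[0]-[265,145]+.5)*4.4-.5).round(0)
for n,q in dict(nearL=(-.065,.048,.032),nearR=(-.065,-.048,.032),start=(-.11,0,.032),stop=(.085,0,.032)).items(): print(n,L(*q))
w=cv2.resize(b['pixels'][145:270,265:350],None,fx=4.4,fy=4.4,interpolation=cv2.INTER_CUBIC)
v=cv2.resize(a['pixels'][0:300,150:362],None,fx=550/300,fy=550/300,interpolation=cv2.INTER_CUBIC)
cv2.imwrite('pics/f.png',np.hstack([w[:550],v[:550]]));print(w.shape,v.shape)"
```

```text
t 30.4 rel mm [-202.2   -2.7  198.1] F [-0.3  0.3 -0.1] yawerr 0.0001
ring angle 0.08 121.0 (np.float64(-0.0415), np.float64(-0.0035)) [258.0, 23.0]
ring angle 0.88 251.0 (np.float64(-0.025), np.float64(-0.03)) [286.0, 3.0]
ring angle 5.38 251.0 (np.float64(-0.025), np.float64(0.032)) [221.0, 4.0]
nearL [225. 399.]
nearR [372. 346.]
start [325. 443.]
stop [212. 142.]
(550, 374, 3) (550, 389, 3)
```

View pics/f.png

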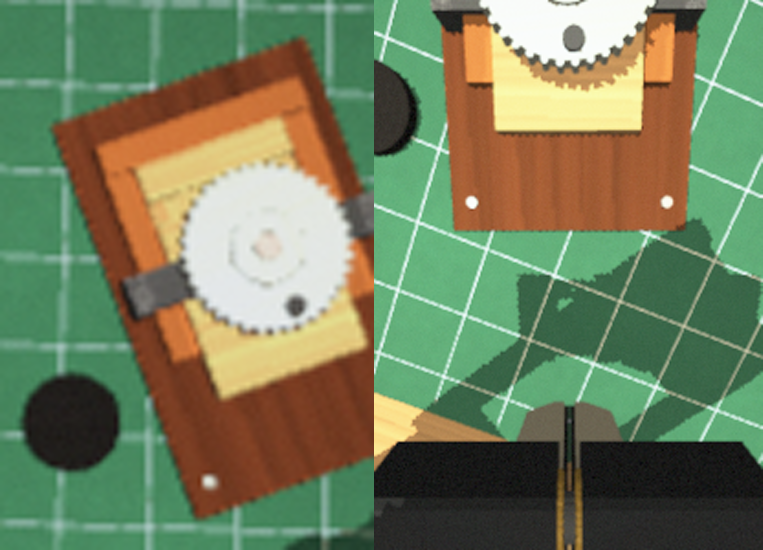

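The chassis' far edge lies against the orange stop. Its near corners are at (222,400) and (367,346), against predicted home positions of (225,399) and (372,346). The pin points to the near side and the wheel has not moved. I'm handing in.

```bash
python3 -c "
from plant import *
print(close_job())"
```

```text
the job is handed in; nothing more can be done
None
```

The ring is turned two full turns counter-clockwise and left screwed on, and the chassis is pushed flat under the bridge against the end stop. The job is handed in at about 30.5 s of the 72 s allowed.

**Ring:** I rolled it with the shut fingertip following the rim about one and a half times round. The index pin last read about 0.1 rad past its -x start direction, after starting at about 0.2, so roughly 12.65 rad in all. The pin can't count whole turns. The count rests on the path rolled and on one mid-way reading of 2.06 rad, taken as 8.34. The chassis coming free also shows it passed 1.25 turns. I did not measure the ring's height.

**Chassis:** It stopped firmly at 13 N, and its near corners then lay within about 1 mm of the predicted home position in the top view. The far edge was against the stop.

**What disagreed:**
- **Fingertip length:** the shut fingers end about 23 mm short of the stated TCP. My first probes at the rim passed over the ring without contact, so I found the real tip height by pressing lightly, 13 N, on top of the still-locked chassis.
- **Pushing height:** I pushed near the top of the end face to keep the gripper's body above the ring, which gave about 10 N upward on the finger at the stop.

**Bystanders:** nothing touched them as far as I know. Only the toy wheel shows in the final picture; I did not re-check the glue bottle or the screwdriver. The arm was clear of everything at hand-in.

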